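Line up the evidence jars for the forensic lamp

ROBOT

A 6-joint arm with a two-finger parallel gripper is mounted at the origin on the work surface. World frame = base frame: x ahead of the robot, y to its left, z up, the work surface at z = 0. Lengths are in m, angles in rad, forces in N, time in s.
With the tool pointing down it reaches from about 0.35 to 0.775 m from the base axis. Payload 7.3 kg.
Tool frame: the origin (TCP) lies midway between the tips of the shut fingers; the grasp point (between the pads) lies 19 mm behind it; z points along the fingers, y is the line along which they close (so a half turn about z gives the same grasp; the last joint's range is limited). The gripper opens to 92 mm and grips with 3 to 60 N. Pads are 19 mm wide; open, the fingers measure 130 mm over their backs; the gripper's body (75 mm by 190 mm) begins 47 mm behind the grasp point.
Start: joints at [-1.335, 0.342, 1.524, -0, 1.275, -0.146], TCP at [0.196, -0.487, 0.227] pointing down, gripper open.
Joint ranges: [-2.53, 2.53], [-0.77, 2.02], [0.04, 2.7], [-1, 4.14], [0.28, 2.66], [-3.11, 3.11]. Speed limits (rad/s): [2.57, 2.57, 3.14, 3.14, 3.14, 3.14].

INTERFACE

Orientations are given as [roll, pitch, yaw] about the fixed x, y, z axes, in that order (R = Rz(yaw) Ry(pitch) Rx(roll)).
In Python, from cell import robot, read_camera, camera_params, nets gives the robot as it stands. The module is installed in compiled form; this text tells all that it offers.
- The arm moves only by the tool step_arm, never from a script. Its argument "steps" is a list of rows, each an object of numbers: "x", "y", "z": the shift along the tool's x, y, z as a fraction of full scale; "rx", "ry", "rz": the turn, a rotation vector about the tool's x, y, z as a fraction of full scale; "claw": the opening, from -1 (shut) to 1 (fully open). In form: [{"x": .., "y": .., "z": .., "rx": .., "ry": .., "rz": .., "claw": ..}, ...]. A call has 1 to 12 rows; each row is the pose to reach, as a shift and turn from the pose commanded when the call began, along the tool's axes at that moment; what a row does not reach only later rows make up. Full scale, the value 1, is 750 mm for a shift and pi/4 rad for a turn. A row lasts 1/12 s, in which the tool goes at most 41.7 mm and 7.16 degrees, less where a joint would pass 70% of its speed; a pose out of reach is approached as far as the arm can. A call with a number of a shift or a turn outside -1 to 1 is refused whole. A call with a gripper value outside its range is refused whole. The fingers move at their own pace and stop on an object; "squeeze" is the grip in N (left out, the last holds). Time passes only in rows, so rows that repeat a pose let the fingers close. It gives the time, the measured TCP pose, the force, the opening and the grip force at its end, in the units of the state.
- robot.observe(): the state, without advancing time (a new reading comes with each control period).
- read_camera(name): name is "scene" or "top"; returns (picture, depth): 480x640x3 uint8, blue, green, red; 480x640 float32, m along the optical axis (not along the pixel's ray), 0 where there is no reading.
- camera_params(name): a dict with "fx", "fy", "cx", "cy" (pixels), "k1" (the pictures are not rectified: a ray, as slopes to the right and down, at radius r is drawn at 1 + k1 r^2 times it, then the intrinsics apply), "R" (3x3) and "t" (3): a world point X has camera coordinates R X + t. Camera axes: x right, y down, z forward; pixel columns grow to the right and rows downward; lengths in m; the calibration is good to about 2 mm. A picture is of the moment at which its call begins. camera_params takes no time and is no camera call.
- robot.hand_in(): hands the job in; it is judged then, once.
Trained networks look in the newest picture that a camera, given by its name, has taken for a name from the list of things; names that differ only in an ending like _2 or _b are one class to them, and where a whole thing is asked for, a point or a joint stands for the part that bears it (a point fixed in the world has none). Each returns a list of dicts, best first, with "conf" (0 to 1); they miss things now and then, are a little off and sometimes report something else, mostly with a low value. They report only what shows in the picture. A call takes as long as a camera call. They do not tell look-alikes from the thing itself.
- nets.masks_of(camera, query): "region" (480x640 bool, what is visible of it) and "box" ([left, top, right, bottom] in pixels, round what is visible of it).
- nets.landmark_of(camera, query): "pixel" ([row, column] in pixels: a listed point, or the origin of a listed thing).
The state is a dict: "time": time; "qpos": joint angles; "qvel": joint speeds; "joint_efforts": joint torques, N m; "tool_pos": TCP position; "tool_rot": TCP orientation; "contact_force": force on the tool from outside, world axes, zero at the start; "torque": the same for the moment, N m; "opening": finger opening in m; "grip_force": force on a finger pad.
Only numpy, scipy, OpenCV 4.12 (cv2) and the standard library are available. Lean on these libraries where they do the work, as an engineer would, in place of code of your own. Each camera call takes 0.05 s, during which the arm holds its last target. There are 200 camera calls.

TASK

Stand each round amber evidence jar upright in the dish of the same colour as its cap, one after another: fill the dish nearest the black forensic lamp first and work along the row away from the lamp. Set the jars down gently rather than dropping them, and leave the square white pots where they stand.

Things in the scene. Friction and masses are not known exactly. Their poses are not given: they have to be found in the camera images.
- jar_red: evidence jar: round amber (brown) glass jar with a red cap, loose, standing upright, 90 to 180 g; body 48 mm in diameter and 56 mm tall, with upright sides; short amber shoulder above; cap 32 mm in diameter, on top from 60 to 76 mm height. Origin: centre of its underside, z up
- jar_yellow: evidence jar: round amber (brown) glass jar with a yellow cap, loose, standing upright, 90 to 180 g; body 48 mm in diameter and 56 mm tall, with upright sides; short amber shoulder above; cap 32 mm in diameter, on top from 60 to 76 mm height. Origin: centre of its underside, z up
- jar_green: evidence jar: round amber (brown) glass jar with a green cap, loose, standing upright, 90 to 180 g; body 48 mm in diameter and 56 mm tall, with upright sides; short amber shoulder above; cap 32 mm in diameter, on top from 60 to 76 mm height. Origin: centre of its underside, z up
- dish_red: red round open dish, fixed to the table: 84 mm outer diameter, rim 16 mm high, wall 5 mm thick (74 mm clear inside), inner floor 4 mm above the table. Origin: centre of its underside, z up. The three dishes stand in a row along y, with their centres at least 140 mm apart in y
- dish_yellow: yellow round open dish, fixed to the table: 84 mm outer diameter, rim 16 mm high, wall 5 mm thick (74 mm clear inside), inner floor 4 mm above the table. Origin: centre of its underside, z up. The three dishes stand in a row along y, with their centres at least 140 mm apart in y
- dish_green: green round open dish, fixed to the table: 84 mm outer diameter, rim 16 mm high, wall 5 mm thick (74 mm clear inside), inner floor 4 mm above the table. Origin: centre of its underside, z up. The three dishes stand in a row along y, with their centres at least 140 mm apart in y
- pot_red: reagent pot, a bystander to be left alone: square white plastic pot, 46 mm square and 50 mm tall, with a red cap 32 mm in diameter on top up to 64 mm height; loose, standing upright. Origin: centre of its underside, z up
- pot_yellow: reagent pot, a bystander to be left alone: square white plastic pot, 46 mm square and 50 mm tall, with a yellow cap 32 mm in diameter on top up to 64 mm height; loose, standing upright. Origin: centre of its underside, z up
- pot_green: reagent pot, a bystander to be left alone: square white plastic pot, 46 mm square and 50 mm tall, with a green cap 32 mm in diameter on top up to 64 mm height; loose, standing upright. Origin: centre of its underside, z up
- lamp: forensic lamp unit, fixed: black case 170 mm (x) by 140 mm (y), 126 mm tall, with a glowing blue disc on its top and another on the face towards the robot; it stands beyond one end of the row of dishes, on the left (+y) or the right (-y) side; the plain grey case on the other side is not the lamp. Origin: centre of its underside
Not all that is in view belongs to the job. Leave any blue or purple look-alike of the jar_green alone.

How it is judged:
At the end, for the whole second after the job is handed in: Each amber jar stands upright (within 0.12 rad) and at rest on the floor of the dish of its cap colour (centre within 15 mm of the dish centre, underside less than 9 mm above the underside of the dish), released; each white pot is upright and within 20 mm of its start (horizontal distance between jar_red and dish_red below 0.015 m and z of jar_red in the frame of dish_red below 0.009 m and angle between each of jar_red, pot_red, jar_yellow, pot_yellow, jar_green, pot_green's own z axis and vertical below 0.12 rad and linear speed of each of jar_red, jar_yellow, jar_green below 0.02 m/s and angular speed of each of jar_red, jar_yellow, jar_green below 0.2 rad/s and distance of each of pot_red, pot_yellow, pot_green from where it was at the start of the episode below 0.02 m and horizontal distance between jar_yellow and dish_yellow below 0.015 m and z of jar_yellow in the frame of dish_yellow below 0.009 m and horizontal distance between jar_green and dish_green below 0.015 m and z of jar_green in the frame of dish_green below 0.009 m); the robot touches nothing.
It fails at once if a dish is filled while a dish nearer the lamp does not yet hold its own jar (((horizontal distance between jar_yellow and dish_yellow below 0.02 m and z of jar_yellow in the frame of dish_yellow below 0.012 m) and not (horizontal distance between jar_red and dish_red below 0.02 m and z of jar_red in the frame of dish_red below 0.012 m) and ((world y of lamp above 0 m and y of dish_red in the frame of dish_yellow above 0 m) or (world y of lamp below 0 m and y of dish_red in the frame of dish_yellow below 0 m))) or ((horizontal distance between jar_green and dish_green below 0.02 m and z of jar_green in the frame of dish_green below 0.012 m) and not (horizontal distance between jar_red and dish_red below 0.02 m and z of jar_red in the frame of dish_red below 0.012 m) and ((world y of lamp above 0 m and y of dish_red in the frame of dish_green above 0 m) or (world y of lamp below 0 m and y of dish_red in the frame of dish_green below 0 m))) or ((horizontal distance between jar_red and dish_red below 0.02 m and z of jar_red in the frame of dish_red below 0.012 m) and not (horizontal distance between jar_yellow and dish_yellow below 0.02 m and z of jar_yellow in the frame of dish_yellow below 0.012 m) and ((world y of lamp above 0 m and y of dish_yellow in the frame of dish_red above 0 m) or (world y of lamp below 0 m and y of dish_yellow in the frame of dish_red below 0 m))) or ((horizontal distance between jar_green and dish_green below 0.02 m and z of jar_green in the frame of dish_green below 0.012 m) and not (horizontal distance between jar_yellow and dish_yellow below 0.02 m and z of jar_yellow in the frame of dish_yellow below 0.012 m) and ((world y of lamp above 0 m and y of dish_yellow in the frame of dish_green above 0 m) or (world y of lamp below 0 m and y of dish_yellow in the frame of dish_green below 0 m))) or ((horizontal distance between jar_red and dish_red below 0.02 m and z of jar_red in the frame of dish_red below 0.012 m) and not (horizontal distance between jar_green and dish_green below 0.02 m and z of jar_green in the frame of dish_green below 0.012 m) and ((world y of lamp above 0 m and y of dish_green in the frame of dish_red above 0 m) or (world y of lamp below 0 m and y of dish_green in the frame of dish_red below 0 m))) or ((horizontal distance between jar_yellow and dish_yellow below 0.02 m and z of jar_yellow in the frame of dish_yellow below 0.012 m) and not (horizontal distance between jar_green and dish_green below 0.02 m and z of jar_green in the frame of dish_green below 0.012 m) and ((world y of lamp above 0 m and y of dish_green in the frame of dish_yellow above 0 m) or (world y of lamp below 0 m and y of dish_green in the frame of dish_yellow below 0 m)))).
It fails at once if a white pot is moved by more than 20 mm or tipped over (distance of any of pot_red, pot_yellow, pot_green from where it was at the start of the episode above 0.02 m or angle between any of pot_red, pot_yellow, pot_green's own z axis and vertical above 0.5 rad).
It fails at once if a jar is dropped (falls freely for about 20 mm or more: faster than 0.6 m/s out of the fingers) ((linear speed of jar_red above 0.6 m/s and contact force between the fingers and jar_red below 0.1 N) or (linear speed of jar_yellow above 0.6 m/s and contact force between the fingers and jar_yellow below 0.1 N) or (linear speed of jar_green above 0.6 m/s and contact force between the fingers and jar_green below 0.1 N)).
It also fails if it takes over 83 s, if anything falls off the work surface, if the arm or the gripper's body presses on something with over 40 N, if the wrist force passes 120 N, or if a joint passes its speed limit or range.

## Working session

There is one attempt and no reset: what is moved stays moved. The work goes in short steps, Python scripts to look and compute and a tool call to move; the robot and the scene stay as the last step left them, time stands still between calls to the robot, and variables do not carry over. Pictures are saved under pics/ and viewed, at most 14 in all, crops included, and the job is handed in when it is done.

Besides the shell and the picture viewer there is one more tool, called as name(argument=value, ...), one argument or row to a line, values as JSON. step_arm: Moves the arm, as the interface text tells. Its arguments: {"type":"object","properties":{"steps":{"type":"array","items":{"type":"object","properties":{"x":{"type":"number","minimum":-1,"maximum":1},"y":{"type":"number","minimum":-1,"maximum":1},"z":{"type":"number","minimum":-1,"maximum":1},"rx":{"type":"number","minimum":-1,"maximum":1},"ry":{"type":"number","minimum":-1,"maximum":1},"rz":{"type":"number","minimum":-1,"maximum":1},"claw":{"type":"number"}}}},"squeeze":{"type":"number"}},"required":["steps"]}

```bash
mkdir -p pics; python3 - <<'E'
from cell import robot, read_camera, camera_params
import cv2
s=robot.observe();print({k:s[k] for k in("time","tool_pos","tool_rot","opening")})
for n in("scene","top"):
    p,d=read_camera(n);cv2.imwrite(f"pics/{n}0.png",p);c=camera_params(n);print(n,c)
E
```

```text
{'time': 0.0, 'tool_pos': array([ 0.19551094, -0.48677707,  0.22603979]), 'tool_rot': array([-3.14002756e+00, -1.98393255e-04,  3.81827156e-01]), 'opening': 0.09154626735409428}
scene {'fx': 551.6186618667622, 'fy': 551.6186618667622, 'cx': 323.18815669260687, 'cy': 228.67457665664017, 'k1': 0.045359222247249434, 'R': array([[-0.32400985,  0.94602524, -0.00733905],
       [ 0.70452035,  0.23610344, -0.66925798],
       [-0.63140217, -0.22201669, -0.74299387]]), 't': array([ 0.17055653, -0.33476167,  1.71950244])}
top {'fx': 561.8396374742084, 'fy': 561.8396374742084, 'cx': 307.1696046365086, 'cy': 244.8122599669045, 'k1': -0.15393908389093217, 'R': array([[-0.03030172, -0.99942465,  0.01523706],
       [-0.990412  ,  0.02796594, -0.1352848 ],
       [ 0.13478085, -0.01919033, -0.99068959]]), 't': array([0.00250676, 0.50792486, 1.68669707])}
```

View pics/scene0.png

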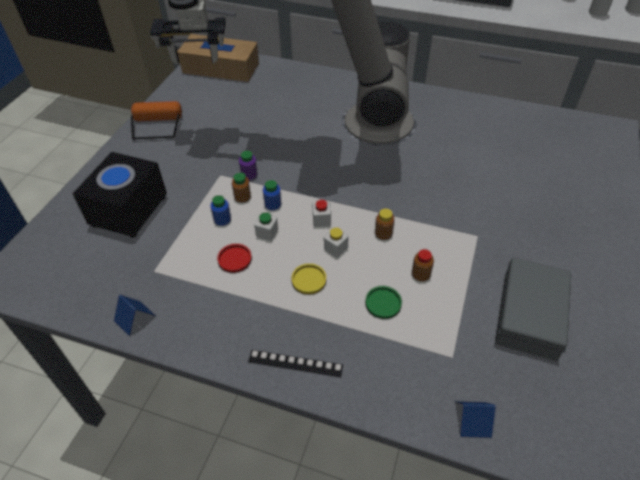

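View pics/top0.png

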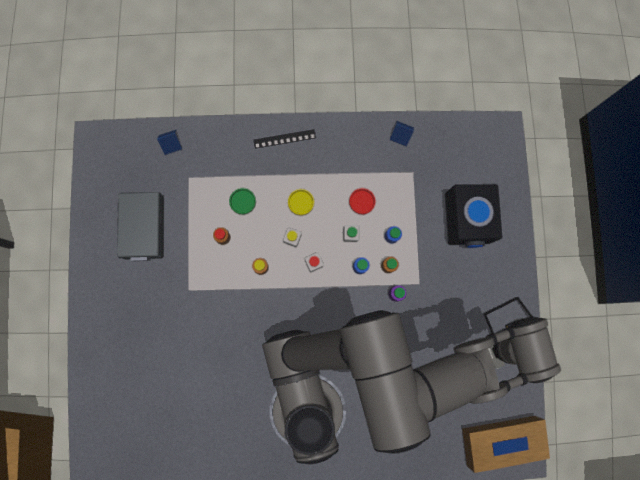

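The scene picture shows the lamp left (120,190), and the top picture puts it on the -y side (475,212). Dishes from the lamp in the top view: red (362,201), yellow (301,202), green (242,201). The jars are red (221,235), yellow (260,266) and amber-green (390,264). The look-alikes are blue (361,265), blue (393,234) and purple (398,293).

```bash
cat > h.py <<'E'
from cell import robot, read_camera, camera_params, nets
import numpy as np, cv2
def ray(n,u,v):
    c=camera_params(n);K=np.array([[c['fx'],0,c['cx']],[0,c['fy'],c['cy']],[0,0,1]])
    p=cv2.undistortPoints(np.array([[[u,v]]],float),K,np.array([c['k1'],0,0,0]))[0,0]
    return c['R'],c['t'],np.array([p[0],p[1],1.])
def plane(n,u,v,z):
    R,t,r=ray(n,u,v);o=-R.T@t;d=R.T@r
    return o+d*(z-o[2])/d[2]
def at(n,u,v,dep):
    R,t,r=ray(n,u,v);return R.T@(r*dep-t)
def cap(n,p,d,u,v,z,col,rad=12):
    """centroid of saturated pixels of a colour near (u,v) on plane z"""
    hsv=cv2.cvtColor(p,cv2.COLOR_BGR2HSV).astype(int);h,s,b=hsv[...,0],hsv[...,1],hsv[...,2]
    m={'r':((h<5)|(h>172))&(s>170)&(b>120),'y':(abs(h-28)<6)&(s>130)&(b>120),'g':(abs(h-68)<17)&(s>120)&(b>60)}[col]
    vv,uu=np.nonzero(m);k=np.hypot(uu-u,vv-v)<rad;uu,vv=uu[k],vv[k]
    if len(uu)<5: return None
    (cu,cv_),r=cv2.minEnclosingCircle(np.c_[uu,vv].astype(np.float32)) if rad>12 else ((uu.mean(),vv.mean()),0)
    dm=np.median(d[vv,uu])
    return plane(n,cu,cv_,z).round(4),len(uu),at(n,cu,cv_,dm).round(4)
TOP={'jr':(221,234,.076,'r'),'jy':(260,265,.076,'y'),'jg':(390,264,.076,'g'),'pr':(314,261,.064,'r'),'py':(292,236,.064,'y'),'pg':(352,232,.064,'g'),
'b1':(361,265,.076,'g'),'b2':(394,233,.076,'g'),'pu':(398,293,.076,'g'),'dr':(362,201,.016,'r',22),'dy':(301,202,.016,'y',22),'dg':(242,201,.016,'g',22)}
SC={'jr':(425,256,.076,'r'),'jy':(386,214,.076,'y'),'jg':(239,178,.076,'g'),'pr':(321,205,.064,'r'),'py':(336,233,.064,'y'),'pg':(265,218,.064,'g'),
'b1':(271,186,.076,'g'),'b2':(219,202,.076,'g'),'pu':(247,157,.076,'g'),'dr':(235,258,.016,'r',24),'dy':(309,279,.016,'y',24),'dg':(384,302,.016,'g',24)}
E
python3 - <<'E'
from h import *
for n,D in(('top',TOP),('scene',SC)):
    p,d=read_camera(n)
    for k,v in D.items(): print(n,k,cap(n,p,d,*v))
for q in('jar_green','jar_red','jar_yellow','dish_red','dish_yellow','dish_green'):
    for o in nets.landmark_of('top',q)[:3]: print(q,round(o['conf'],2),plane('top',o['pixel'][1],o['pixel'][0],0).round(4))
E
```

```text
top jr (array([0.5439, 0.2508, 0.076 ]), 79, array([0.5437, 0.2507, 0.077 ]))
top jy (array([0.4461, 0.1335, 0.076 ]), 93, array([0.446 , 0.1335, 0.076 ]))
top jg (array([ 0.4391, -0.262 ,  0.076 ]), 69, array([ 0.4392, -0.2622,  0.0749]))
top pr (array([ 0.4542, -0.0299,  0.064 ]), 59, array([ 0.4542, -0.0299,  0.0641]))
top py (array([0.5333, 0.0345, 0.064 ]), 77, array([0.5334, 0.0345, 0.0636]))
top pg (array([ 0.5398, -0.1477,  0.064 ]), 61, array([ 0.5398, -0.1476,  0.0642]))
top b1 (array([ 0.4388, -0.1731,  0.076 ]), 76, array([ 0.4388, -0.1731,  0.0759]))
top b2 (array([ 0.5321, -0.2769,  0.076 ]), 76, array([ 0.5322, -0.2771,  0.0754]))
top pu (array([ 0.3515, -0.2812,  0.076 ]), 79, array([ 0.3515, -0.2811,  0.0765]))
top dr (array([ 0.6446, -0.1885,  0.016 ]), 477, array([ 0.6469, -0.1898,  0.0054]))
top dy (array([0.6473, 0.0042, 0.016 ]), 522, array([0.6496, 0.0041, 0.0053]))
top dg (array([0.6551, 0.1872, 0.016 ]), 496, array([0.6573, 0.1882, 0.0059]))
scene jr (array([0.5468, 0.2523, 0.076 ]), 75, array([0.5475, 0.2523, 0.0769]))
scene jy (array([0.4483, 0.1349, 0.076 
[... 462 characters left out ...]
))
scene b2 (array([ 0.5386, -0.2736,  0.076 ]), 66, array([ 0.5381, -0.274 ,  0.0754]))
scene pu (array([ 0.3559, -0.2787,  0.076 ]), 62, array([ 0.3556, -0.2789,  0.0758]))
scene dr (array([ 0.6529, -0.1846,  0.016 ]), 518, array([ 0.6449, -0.19  ,  0.0044]))
scene dy (array([0.6525, 0.0065, 0.016 ]), 649, array([0.6455, 0.0037, 0.0059]))
scene dg (array([0.6614, 0.1899, 0.016 ]), 785, array([0.6534, 0.1887, 0.0044]))
jar_green 0.71 [ 0.4408 -0.1776  0.    ]
jar_green 0.61 [ 0.361  -0.2713  0.    ]
jar_green 0.58 [ 0.5307 -0.281   0.    ]
jar_red 0.75 [0.5434 0.2387 0.    ]
jar_yellow 0.51 [0.4449 0.1267 0.    ]
dish_red 0.56 [ 0.6428 -0.182   0.    ]
dish_green 0.98 [0.6551 0.1847 0.    ]
```

```bash
cat >> h.py <<'E'
from scipy.spatial.transform import Rotation as Ro
def go(*targets,yaw=.785):
    s=robot.observe();R=Ro.from_euler('xyz',s['tool_rot'])
    rv=(R.inv()*Ro.from_euler('xyz',[np.pi,0,yaw])).as_rotvec()/(np.pi/4)
    print('t',round(s['time'],2),'pos',s['tool_pos'].round(4),'rot',s['tool_rot'].round(3),'open',round(s['opening'],4),'grip',s['grip_force'],'rv',rv.round(3))
    for T in targets: print(T,'->',(R.inv().apply(np.array(T)-s['tool_pos'])/.75).round(4))
E
python3 -c "
from h import *
go((.5,-.15,.226),(.545,.251,.2))"
```

```text
t 0.5 pos [ 0.1956 -0.4872  0.2267] rot [3.142 0.    0.382] open 0.0918 grip 0.0 rv [ 0.     0.    -0.513]
(0.5, -0.15, 0.226) -> [ 0.5441 -0.266   0.001 ]
(0.545, 0.251, 0.2) -> [ 0.799  -0.7398  0.0356]
```

step_arm(
  steps=[
    {"x": 0.544, "y": -0.266, "z": 0, "rz": -0.513, "claw": 1},
    {"x": 0.544, "y": -0.266, "z": 0, "rz": -0.513, "claw": 1},
    {"x": 0.544, "y": -0.266, "z": 0, "rz": -0.513, "claw": 1},
    {"x": 0.544, "y": -0.266, "z": 0, "rz": -0.513, "claw": 1},
    {"x": 0.544, "y": -0.266, "z": 0, "rz": -0.513, "claw": 1},
    {"x": 0.544, "y": -0.266, "z": 0, "rz": -0.513, "claw": 1},
    {"x": 0.544, "y": -0.266, "z": 0, "rz": -0.513, "claw": 1},
    {"x": 0.544, "y": -0.266, "z": 0, "rz": -0.513, "claw": 1},
    {"x": 0.544, "y": -0.266, "z": 0, "rz": -0.513, "claw": 1},
    {"x": 0.544, "y": -0.266, "z": 0, "rz": -0.513, "claw": 1},
    {"x": 0.799, "y": -0.74, "z": 0.036, "rz": -0.513, "claw": 1},
    {"x": 0.799, "y": -0.74, "z": 0.036, "rz": -0.513, "claw": 1},
  ],
)

```text
$.steps[0]: bad value
```

```bash
python3 -c "
from h import *
go((.545,.251,.2),(.545,.251,.12),(.545,.251,.024))
p,d=read_camera('top')
for k in ('jg','dr','dy','dg'): print(k,cap('top',p,d,*TOP[k]))"
```

```text
t 0.5 pos [ 0.1956 -0.4872  0.2267] rot [3.142 0.    0.382] open 0.0918 grip 0.0 rv [ 0.     0.    -0.513]
(0.545, 0.251, 0.2) -> [ 0.799  -0.7398  0.0356]
(0.545, 0.251, 0.12) -> [ 0.799  -0.7398  0.1423]
(0.545, 0.251, 0.024) -> [ 0.799  -0.7398  0.2703]
jg (array([ 0.439 , -0.2623,  0.076 ]), 72, array([ 0.439 , -0.2622,  0.0764]))
dr (array([ 0.6445, -0.1884,  0.016 ]), 474, array([ 0.6467, -0.1897,  0.0058]))
dy (array([0.647 , 0.0044, 0.016 ]), 525, array([0.6492, 0.0043, 0.0057]))
dg (array([0.6551, 0.1874, 0.016 ]), 496, array([0.6574, 0.1884, 0.0057]))
```

Refused: probably every key is needed, so I'll give all seven.

step_arm(
  steps=[
    {"x": 0.544, "y": -0.266, "z": 0, "rx": 0, "ry": 0, "rz": -0.513, "claw": 1},
    {"x": 0.544, "y": -0.266, "z": 0, "rx": 0, "ry": 0, "rz": -0.513, "claw": 1},
    {"x": 0.544, "y": -0.266, "z": 0, "rx": 0, "ry": 0, "rz": -0.513, "claw": 1},
    {"x": 0.544, "y": -0.266, "z": 0, "rx": 0, "ry": 0, "rz": -0.513, "claw": 1},
    {"x": 0.544, "y": -0.266, "z": 0, "rx": 0, "ry": 0, "rz": -0.513, "claw": 1},
    {"x": 0.544, "y": -0.266, "z": 0, "rx": 0, "ry": 0, "rz": -0.513, "claw": 1},
    {"x": 0.544, "y": -0.266, "z": 0, "rx": 0, "ry": 0, "rz": -0.513, "claw": 1},
    {"x": 0.544, "y": -0.266, "z": 0, "rx": 0, "ry": 0, "rz": -0.513, "claw": 1},
    {"x": 0.544, "y": -0.266, "z": 0, "rx": 0, "ry": 0, "rz": -0.513, "claw": 1},
    {"x": 0.544, "y": -0.266, "z": 0, "rx": 0, "ry": 0, "rz": -0.513, "claw": 1},
    {"x": 0.544, "y": -0.266, "z": 0, "rx": 0, "ry": 0, "rz": -0.513, "claw": 1},
    {"x": 0.544, "y": -0.266, "z": 0, "rx": 0, "ry": 0, "rz": -0.513, "claw": 1},
  ],
)

```text
time: 1.55
tool_pos: [0.5034, -0.1451, 0.2267]
tool_rot: [3.141, -0.003, 0.79]
contact_force: [-1.5, 0.5, -0.8]
opening: 0.0915
grip_force: 0.0
```

```bash
python3 -c "
from h import *
go((.545,.251,.2),(.545,.251,.12),(.545,.251,.024))"
```

```text
t 1.55 pos [ 0.5034 -0.1451  0.2267] rot [ 3.141e+00 -3.000e-03  7.900e-01] open 0.0915 grip 0.0 rv [ 0.001 -0.003  0.007]
(0.545, 0.251, 0.2) -> [ 0.4142 -0.3322  0.0365]
(0.545, 0.251, 0.12) -> [ 0.414  -0.3323  0.1432]
(0.545, 0.251, 0.024) -> [ 0.4136 -0.3323  0.2712]
```

step_arm(
  steps=[
    {"x": 0.42, "y": -0.336, "z": 0.05, "rx": 0, "ry": 0, "rz": 0, "claw": 1},
    {"x": 0.42, "y": -0.336, "z": 0.05, "rx": 0, "ry": 0, "rz": 0, "claw": 1},
    {"x": 0.42, "y": -0.336, "z": 0.05, "rx": 0, "ry": 0, "rz": 0, "claw": 1},
    {"x": 0.42, "y": -0.336, "z": 0.05, "rx": 0, "ry": 0, "rz": 0, "claw": 1},
    {"x": 0.42, "y": -0.336, "z": 0.05, "rx": 0, "ry": 0, "rz": 0, "claw": 1},
    {"x": 0.42, "y": -0.336, "z": 0.05, "rx": 0, "ry": 0, "rz": 0, "claw": 1},
    {"x": 0.42, "y": -0.336, "z": 0.05, "rx": 0, "ry": 0, "rz": 0, "claw": 1},
    {"x": 0.42, "y": -0.336, "z": 0.05, "rx": 0, "ry": 0, "rz": 0, "claw": 1},
    {"x": 0.42, "y": -0.336, "z": 0.05, "rx": 0, "ry": 0, "rz": 0, "claw": 1},
    {"x": 0.42, "y": -0.336, "z": 0.05, "rx": 0, "ry": 0, "rz": 0, "claw": 1},
    {"x": 0.42, "y": -0.336, "z": 0.05, "rx": 0, "ry": 0, "rz": 0, "claw": 1},
    {"x": 0.42, "y": -0.336, "z": 0.05, "rx": 0, "ry": 0, "rz": 0, "claw": 1},
  ],
)

```text
time: 2.55
tool_pos: [0.5443, 0.2521, 0.1885]
tool_rot: [-3.141, 0.001, 0.788]
contact_force: [-0.4, -0.8, 0.3]
opening: 0.0917
grip_force: 0.0
```

```bash
python3 -c "
from h import *
go((.545,.251,.12),(.545,.251,.024))
p,d=read_camera('scene');cv2.imwrite('pics/s1.png',cv2.resize(p[180:340,330:530],None,fx=3,fy=3))
go((.545,.251,.024))"
```

```text
t 2.55 pos [0.5443 0.2521 0.1885] rot [-3.141e+00  1.000e-03  7.880e-01] open 0.0917 grip 0.0 rv [-0.     0.001  0.003]
(0.545, 0.251, 0.12) -> [-0.0003  0.0017  0.0914]
(0.545, 0.251, 0.024) -> [-2.000e-04  1.700e-03  2.194e-01]
t 2.6 pos [0.5445 0.2508 0.1888] rot [3.141e+00 1.000e-03 7.860e-01] open 0.0918 grip 0.0 rv [0.    0.001 0.001]
(0.545, 0.251, 0.024) -> [9.000e-04 2.000e-04 2.197e-01]
```

View pics/s1.png

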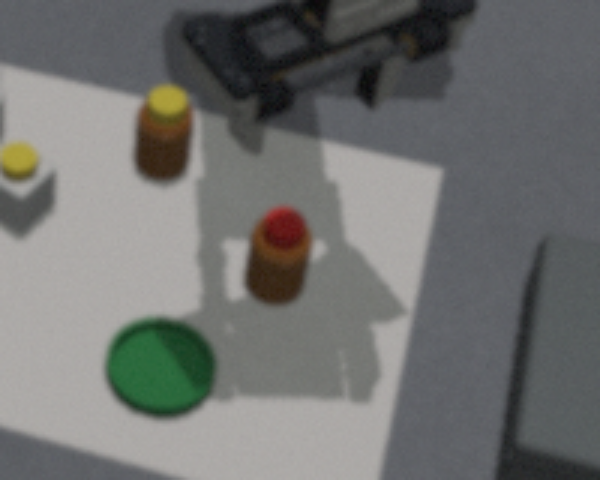

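The crop shows the open gripper hovering above the red-capped jar, with nothing near its fingers. Descend and grip.

step_arm(
  steps=[
    {"x": 0.0, "y": 0, "z": 0.05, "rx": 0, "ry": 0, "rz": 0, "claw": 1},
    {"x": 0.0, "y": 0, "z": 0.1, "rx": 0, "ry": 0, "rz": 0, "claw": 1},
    {"x": 0.0, "y": 0, "z": 0.14, "rx": 0, "ry": 0, "rz": 0, "claw": 1},
    {"x": 0.0, "y": 0, "z": 0.18, "rx": 0, "ry": 0, "rz": 0, "claw": 1},
    {"x": 0.0, "y": 0, "z": 0.22, "rx": 0, "ry": 0, "rz": 0, "claw": 1},
    {"x": 0.0, "y": 0, "z": 0.22, "rx": 0, "ry": 0, "rz": 0, "claw": 1},
    {"x": 0.0, "y": 0, "z": 0.22, "rx": 0, "ry": 0, "rz": 0, "claw": -1},
    {"x": 0.0, "y": 0, "z": 0.22, "rx": 0, "ry": 0, "rz": 0, "claw": -1},
    {"x": 0.0, "y": 0, "z": 0.22, "rx": 0, "ry": 0, "rz": 0, "claw": -1},
    {"x": 0.0, "y": 0, "z": 0.22, "rx": 0, "ry": 0, "rz": 0, "claw": -1},
    {"x": 0.0, "y": 0, "z": 0.22, "rx": 0, "ry": 0, "rz": 0, "claw": -1},
    {"x": 0.0, "y": 0, "z": 0.22, "rx": 0, "ry": 0, "rz": 0, "claw": -1},
  ],
  squeeze=20,
)

```text
time: 3.6
tool_pos: [0.5452, 0.251, 0.0253]
tool_rot: [3.141, -0.001, 0.785]
contact_force: [0.9, 0.5, 0.8]
opening: 0.0564
grip_force: 0.0
```

```bash
python3 -c "
from h import *
go((.545,.251,.15),(.6455,-.188,.15))"
```

```text
t 3.6 pos [0.5452 0.251  0.0253] rot [ 3.141e+00 -1.000e-03  7.850e-01] open 0.0564 grip 0.0 rv [ 0.001 -0.002 -0.   ]
(0.545, 0.251, 0.15) -> [ 1.000e-04 -1.000e-04 -1.663e-01]
(0.6455, -0.188, 0.15) -> [-0.3188  0.5088 -0.1663]
```

Still closing; six rows more, then lift.

step_arm(
  steps=[
    {"x": 0, "y": 0, "z": 0, "rx": 0, "ry": 0, "rz": 0, "claw": -1},
    {"x": 0, "y": 0, "z": 0, "rx": 0, "ry": 0, "rz": 0, "claw": -1},
    {"x": 0, "y": 0, "z": 0, "rx": 0, "ry": 0, "rz": 0, "claw": -1},
    {"x": 0, "y": 0, "z": 0, "rx": 0, "ry": 0, "rz": 0, "claw": -1},
    {"x": 0, "y": 0, "z": 0, "rx": 0, "ry": 0, "rz": 0, "claw": -1},
    {"x": 0, "y": 0, "z": 0, "rx": 0, "ry": 0, "rz": 0, "claw": -1},
    {"x": 0, "y": 0, "z": -0.02, "rx": 0, "ry": 0, "rz": 0, "claw": -1},
    {"x": 0, "y": 0, "z": -0.05, "rx": 0, "ry": 0, "rz": 0, "claw": -1},
    {"x": 0, "y": 0, "z": -0.09, "rx": 0, "ry": 0, "rz": 0, "claw": -1},
    {"x": 0, "y": 0, "z": -0.13, "rx": 0, "ry": 0, "rz": 0, "claw": -1},
    {"x": 0, "y": 0, "z": -0.166, "rx": 0, "ry": 0, "rz": 0, "claw": -1},
    {"x": 0, "y": 0, "z": -0.166, "rx": 0, "ry": 0, "rz": 0, "claw": -1},
  ],
)

```text
time: 4.6
tool_pos: [0.5475, 0.2518, 0.1542]
tool_rot: [3.137, -0.009, 0.785]
contact_force: [1.9, 0.1, -0.6]
opening: 0.048
grip_force: 20.0
```

```bash
python3 -c "
from h import *
p,d=read_camera('top')
go((.6455,-.188,.15))
m=(p[...,2]>0);print(cap('top',p,d,221,232,.2,'r',14))
cv2.imwrite('pics/t2.png',cv2.resize(p[150:320,160:440],None,fx=2.5,fy=2.5))"
```

```text
t 4.65 pos [0.5462 0.2513 0.1513] rot [ 3.139 -0.005  0.785] open 0.0478 grip 19.999828934669495 rv [ 0.004 -0.006 -0.   ]
(0.6455, -0.188, 0.15) -> [-0.3203  0.508   0.0015]
None
```

View pics/t2.png

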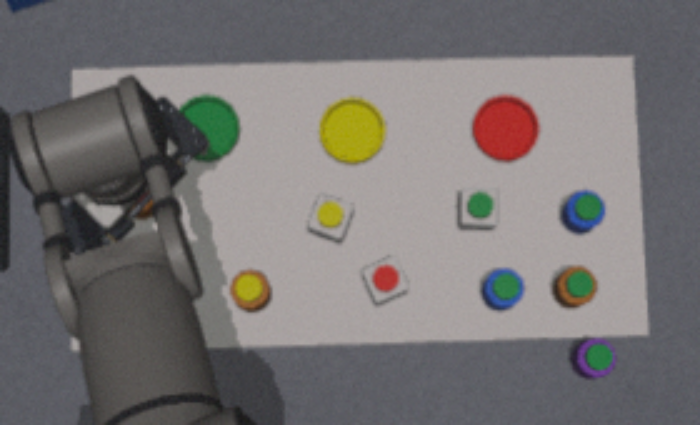

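The jar is held (48 mm opening, the amber just shows at (145,210)). Carry it to the red dish.

step_arm(
  steps=[
    {"x": -0.01, "y": 0.016, "z": 0, "rx": 0, "ry": 0, "rz": 0, "claw": -1},
    {"x": -0.03, "y": 0.048, "z": 0, "rx": 0, "ry": 0, "rz": 0, "claw": -1},
    {"x": -0.06, "y": 0.096, "z": 0, "rx": 0, "ry": 0, "rz": 0, "claw": -1},
    {"x": -0.09, "y": 0.143, "z": 0, "rx": 0, "ry": 0, "rz": 0, "claw": -1},
    {"x": -0.12, "y": 0.191, "z": 0, "rx": 0, "ry": 0, "rz": 0, "claw": -1},
    {"x": -0.15, "y": 0.239, "z": 0, "rx": 0, "ry": 0, "rz": 0, "claw": -1},
    {"x": -0.18, "y": 0.287, "z": 0, "rx": 0, "ry": 0, "rz": 0, "claw": -1},
    {"x": -0.21, "y": 0.335, "z": 0, "rx": 0, "ry": 0, "rz": 0, "claw": -1},
    {"x": -0.24, "y": 0.383, "z": 0, "rx": 0, "ry": 0, "rz": 0, "claw": -1},
    {"x": -0.27, "y": 0.43, "z": 0, "rx": 0, "ry": 0, "rz": 0, "claw": -1},
    {"x": -0.3, "y": 0.478, "z": 0, "rx": 0, "ry": 0, "rz": 0, "claw": -1},
    {"x": -0.319, "y": 0.509, "z": 0, "rx": 0, "ry": 0, "rz": 0, "claw": -1},
  ],
)

```text
time: 5.65
tool_pos: [0.6438, -0.1923, 0.1458]
tool_rot: [-3.138, 0.002, 0.783]
contact_force: [-0.1, 0.3, -1.4]
opening: 0.048
grip_force: 20.0
```

step_arm(
  steps=[
    {"x": 0, "y": 0, "z": 0, "rx": 0, "ry": 0, "rz": 0, "claw": -1},
    {"x": 0, "y": 0, "z": 0, "rx": 0, "ry": 0, "rz": 0, "claw": -1},
    {"x": 0, "y": 0, "z": 0, "rx": 0, "ry": 0, "rz": 0, "claw": -1},
  ],
)

```text
time: 5.9
tool_pos: [0.6439, -0.1883, 0.1464]
tool_rot: [-3.138, 0.001, 0.784]
contact_force: [0.0, -0.5, -1.6]
opening: 0.0474
grip_force: 20.0
```

```bash
python3 -c "
from h import *
p,d=read_camera('scene')
go((.6455,-.188,.15),(.6455,-.188,.031))
cv2.imwrite('pics/s3.png',cv2.resize(p[110:310,140:340],None,fx=3,fy=3))"
```

```text
t 5.95 pos [ 0.6442 -0.1875  0.147 ] rot [-3.138e+00  1.000e-03  7.850e-01] open 0.0474 grip 19.999948740005493 rv [-0.004  0.001  0.   ]
(0.6455, -0.188, 0.15) -> [ 0.0007  0.0017 -0.004 ]
(0.6455, -0.188, 0.031) -> [0.0009 0.0022 0.1547]
```

View pics/s3.png

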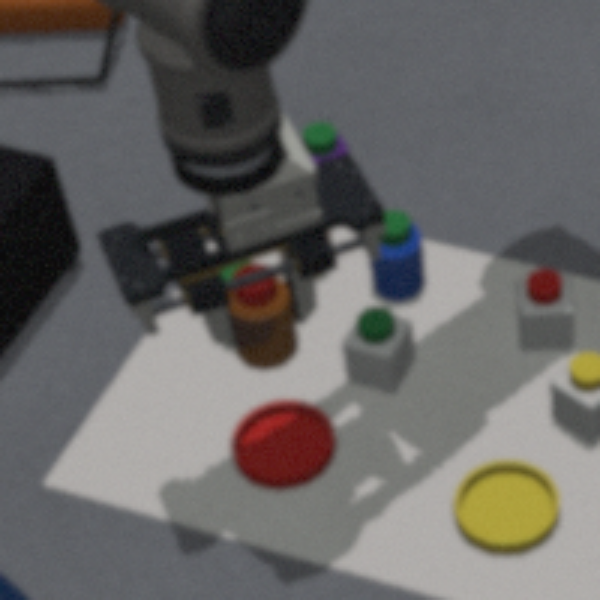

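The jar hangs upright above the red dish (dish at crop (285,443)), clear of the green pot.

step_arm(
  steps=[
    {"x": 0.001, "y": 0.001, "z": 0.025, "rx": 0, "ry": 0, "rz": 0, "claw": -1},
    {"x": 0.001, "y": 0.001, "z": 0.05, "rx": 0, "ry": 0, "rz": 0, "claw": -1},
    {"x": 0.001, "y": 0.001, "z": 0.075, "rx": 0, "ry": 0, "rz": 0, "claw": -1},
    {"x": 0.001, "y": 0.001, "z": 0.1, "rx": 0, "ry": 0, "rz": 0, "claw": -1},
    {"x": 0.001, "y": 0.001, "z": 0.12, "rx": 0, "ry": 0, "rz": 0, "claw": -1},
    {"x": 0.001, "y": 0.001, "z": 0.135, "rx": 0, "ry": 0, "rz": 0, "claw": -1},
    {"x": 0.001, "y": 0.001, "z": 0.145, "rx": 0, "ry": 0, "rz": 0, "claw": -1},
    {"x": 0.001, "y": 0.001, "z": 0.15, "rx": 0, "ry": 0, "rz": 0, "claw": -1},
    {"x": 0.001, "y": 0.001, "z": 0.153, "rx": 0, "ry": 0, "rz": 0, "claw": -1},
    {"x": 0.001, "y": 0.001, "z": 0.153, "rx": 0, "ry": 0, "rz": 0, "claw": -1},
    {"x": 0.001, "y": 0.001, "z": 0.153, "rx": 0, "ry": 0, "rz": 0, "claw": -1},
  ],
)

```text
time: 6.87
tool_pos: [0.6467, -0.1885, 0.0348]
tool_rot: [3.14, -0.0, 0.785]
contact_force: [0.1, 0.4, -1.8]
opening: 0.0475
grip_force: 20.0
```

step_arm(
  steps=[
    {"x": 0, "y": 0, "z": 0.003, "rx": 0, "ry": 0, "rz": 0, "claw": -1},
    {"x": 0, "y": 0, "z": 0.005, "rx": 0, "ry": 0, "rz": 0, "claw": -1},
    {"x": 0, "y": 0, "z": 0.0065, "rx": 0, "ry": 0, "rz": 0, "claw": -1},
    {"x": 0, "y": 0, "z": 0.0065, "rx": 0, "ry": 0, "rz": 0, "claw": -1},
    {"x": 0, "y": 0, "z": 0.0065, "rx": 0, "ry": 0, "rz": 0, "claw": -1},
  ],
)

```text
time: 7.28
tool_pos: [0.6462, -0.1884, 0.0291]
tool_rot: [-3.142, 0.0, 0.785]
contact_force: [0.7, 0.1, -2.0]
opening: 0.0477
grip_force: 20.0
```

step_arm(
  steps=[
    {"x": 0, "y": 0, "z": 0.001, "rx": 0, "ry": 0, "rz": 0, "claw": -1},
    {"x": 0, "y": 0, "z": 0.001, "rx": 0, "ry": 0, "rz": 0, "claw": -1},
    {"x": 0, "y": 0, "z": 0.001, "rx": 0, "ry": 0, "rz": 0, "claw": -0.1},
    {"x": 0, "y": 0, "z": 0.001, "rx": 0, "ry": 0, "rz": 0, "claw": 0.2},
    {"x": 0, "y": 0, "z": 0.001, "rx": 0, "ry": 0, "rz": 0, "claw": 1},
    {"x": 0, "y": 0, "z": 0.001, "rx": 0, "ry": 0, "rz": 0, "claw": 1},
    {"x": 0, "y": 0, "z": 0.001, "rx": 0, "ry": 0, "rz": 0, "claw": 1},
    {"x": 0, "y": 0, "z": 0.001, "rx": 0, "ry": 0, "rz": 0, "claw": 1},
    {"x": 0, "y": 0, "z": 0.001, "rx": 0, "ry": 0, "rz": 0, "claw": 1},
    {"x": 0, "y": 0, "z": 0.001, "rx": 0, "ry": 0, "rz": 0, "claw": 1},
    {"x": 0, "y": 0, "z": 0.001, "rx": 0, "ry": 0, "rz": 0, "claw": 1},
    {"x": 0, "y": 0, "z": 0.001, "rx": 0, "ry": 0, "rz": 0, "claw": 1},
  ],
)

```text
time: 8.28
tool_pos: [0.6463, -0.1884, 0.0284]
tool_rot: [3.141, 0.0, 0.785]
contact_force: [-0.3, 0.5, -0.6]
opening: 0.0914
grip_force: 0.0
```

step_arm(
  steps=[
    {"x": 0, "y": 0, "z": -0.02, "rx": 0, "ry": 0, "rz": 0, "claw": 1},
    {"x": 0, "y": 0, "z": -0.06, "rx": 0, "ry": 0, "rz": 0, "claw": 1},
    {"x": 0, "y": 0, "z": -0.11, "rx": 0, "ry": 0, "rz": 0, "claw": 1},
    {"x": 0, "y": 0, "z": -0.16, "rx": 0, "ry": 0, "rz": 0, "claw": 1},
    {"x": 0, "y": 0, "z": -0.2, "rx": 0, "ry": 0, "rz": 0, "claw": 1},
    {"x": 0, "y": 0, "z": -0.2, "rx": 0, "ry": 0, "rz": 0, "claw": 1},
    {"x": 0, "y": 0, "z": -0.2, "rx": 0, "ry": 0, "rz": 0, "claw": 1},
  ],
)

```text
time: 8.87
tool_pos: [0.6472, -0.1887, 0.181]
tool_rot: [3.137, -0.002, 0.785]
contact_force: [-0.4, -0.4, -0.9]
opening: 0.0921
grip_force: 0.0
```

```bash
python3 -c "
from h import *
go((.447,.134,.19))
p,d=read_camera('scene');print(cap('scene',p,d,236,235,.08,'r',12))
go((.447,.134,.19))
print(cap('scene',p,d,*SC['jy']))
cv2.imwrite('pics/s4.png',cv2.resize(p[110:310,140:340],None,fx=3,fy=3))"
```

```text
t 8.87 pos [ 0.6472 -0.1887  0.181 ] rot [ 3.137e+00 -2.000e-03  7.850e-01] open 0.0921 grip 0.0 rv [ 0.006 -0.002 -0.   ]
(0.447, 0.134, 0.19) -> [ 0.1152 -0.4931 -0.0142]
None
t 8.92 pos [ 0.6463 -0.1883  0.1787] rot [ 3.141 -0.     0.785] open 0.0918 grip 0.0 rv [ 0.001 -0.    -0.   ]
(0.447, 0.134, 0.19) -> [ 0.1157 -0.4918 -0.0155]
(array([0.4508, 0.142 , 0.076 ]), 33, array([0.4514, 0.1421, 0.0766]))
```

View pics/s4.png

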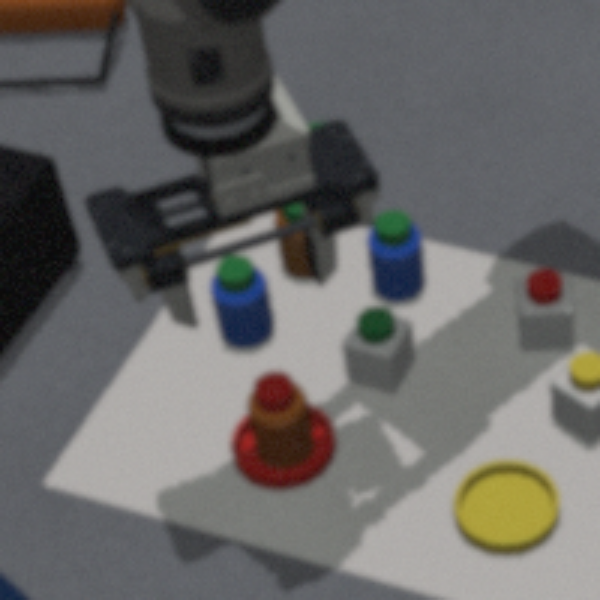

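The red jar stands upright, centred in the red dish (crop (285,440)). Next the yellow jar.

step_arm(
  steps=[
    {"x": 0.116, "y": -0.492, "z": 0, "rx": 0, "ry": 0, "rz": 0, "claw": 1},
    {"x": 0.116, "y": -0.492, "z": 0, "rx": 0, "ry": 0, "rz": 0, "claw": 1},
    {"x": 0.116, "y": -0.492, "z": 0, "rx": 0, "ry": 0, "rz": 0, "claw": 1},
    {"x": 0.116, "y": -0.492, "z": 0, "rx": 0, "ry": 0, "rz": 0, "claw": 1},
    {"x": 0.116, "y": -0.492, "z": 0, "rx": 0, "ry": 0, "rz": 0, "claw": 1},
    {"x": 0.116, "y": -0.492, "z": 0, "rx": 0, "ry": 0, "rz": 0, "claw": 1},
    {"x": 0.116, "y": -0.492, "z": 0, "rx": 0, "ry": 0, "rz": 0, "claw": 1},
    {"x": 0.116, "y": -0.492, "z": 0, "rx": 0, "ry": 0, "rz": 0, "claw": 1},
    {"x": 0.116, "y": -0.492, "z": 0, "rx": 0, "ry": 0, "rz": 0, "claw": 1},
    {"x": 0.116, "y": -0.492, "z": 0, "rx": 0, "ry": 0, "rz": 0, "claw": 1},
    {"x": 0.116, "y": -0.492, "z": 0, "rx": 0, "ry": 0, "rz": 0, "claw": 1},
    {"x": 0.116, "y": -0.492, "z": 0, "rx": 0, "ry": 0, "rz": 0, "claw": 1},
  ],
)

```text
time: 9.92
tool_pos: [0.4469, 0.1341, 0.1775]
tool_rot: [-3.141, 0.001, 0.786]
contact_force: [-0.2, 0.2, 0.2]
opening: 0.0916
grip_force: 0.0
```

```bash
python3 -c "
from h import *
p,d=read_camera('scene')
print(cap('scene',p,d,*SC['jy']))
go((.447,.134,.0253))"
```

```text
(array([0.4409, 0.1278, 0.076 ]), 25, array([0.4402, 0.1277, 0.0753]))
t 9.97 pos [0.4474 0.1335 0.1776] rot [-3.141e+00  1.000e-03  7.840e-01] open 0.0919 grip 0.0 rv [-0.     0.001 -0.001]
(0.447, 0.134, 0.0253) -> [ 0.0003 -0.0008  0.2031]
```

step_arm(
  steps=[
    {"x": 0.0, "y": 0, "z": 0.05, "rx": 0, "ry": 0, "rz": 0, "claw": 1},
    {"x": 0.0, "y": 0, "z": 0.1, "rx": 0, "ry": 0, "rz": 0, "claw": 1},
    {"x": 0.0, "y": 0, "z": 0.14, "rx": 0, "ry": 0, "rz": 0, "claw": 1},
    {"x": 0.0, "y": 0, "z": 0.18, "rx": 0, "ry": 0, "rz": 0, "claw": 1},
    {"x": 0.0, "y": 0, "z": 0.203, "rx": 0, "ry": 0, "rz": 0, "claw": 1},
    {"x": 0.0, "y": 0, "z": 0.203, "rx": 0, "ry": 0, "rz": 0, "claw": 1},
    {"x": 0.0, "y": 0, "z": 0.203, "rx": 0, "ry": 0, "rz": 0, "claw": -1},
    {"x": 0.0, "y": 0, "z": 0.203, "rx": 0, "ry": 0, "rz": 0, "claw": -1},
    {"x": 0.0, "y": 0, "z": 0.203, "rx": 0, "ry": 0, "rz": 0, "claw": -1},
    {"x": 0.0, "y": 0, "z": 0.203, "rx": 0, "ry": 0, "rz": 0, "claw": -1},
    {"x": 0.0, "y": 0, "z": 0.203, "rx": 0, "ry": 0, "rz": 0, "claw": -1},
    {"x": 0.0, "y": 0, "z": 0.203, "rx": 0, "ry": 0, "rz": 0, "claw": -1},
  ],
  squeeze=20,
)

```text
time: 10.97
tool_pos: [0.4475, 0.1343, 0.0268]
tool_rot: [3.141, -0.001, 0.785]
contact_force: [-0.5, 0.4, 0.4]
opening: 0.0562
grip_force: 0.0
```

step_arm(
  steps=[
    {"x": 0, "y": 0, "z": 0, "rx": 0, "ry": 0, "rz": 0, "claw": -1},
    {"x": 0, "y": 0, "z": 0, "rx": 0, "ry": 0, "rz": 0, "claw": -1},
    {"x": 0, "y": 0, "z": 0, "rx": 0, "ry": 0, "rz": 0, "claw": -1},
    {"x": 0, "y": 0, "z": 0, "rx": 0, "ry": 0, "rz": 0, "claw": -1},
    {"x": 0, "y": 0, "z": 0, "rx": 0, "ry": 0, "rz": 0, "claw": -1},
  ],
)

```text
time: 11.38
tool_pos: [0.4473, 0.1343, 0.0264]
tool_rot: [3.141, -0.0, 0.785]
contact_force: [-0.9, 0.1, 5.8]
opening: 0.0474
grip_force: 20.0
```

```bash
python3 -c "
from h import *
go((.447,.134,.15),(.6475,.0045,.15))"
```

```text
t 11.38 pos [0.4473 0.1343 0.0264] rot [ 3.141 -0.     0.785] open 0.0474 grip 20.001022517681122 rv [ 0.001 -0.001 -0.   ]
(0.447, 0.134, 0.15) -> [-5.000e-04  1.000e-04 -1.647e-01]
(0.6475, 0.0045, 0.15) -> [ 0.0666  0.3111 -0.1646]
```

step_arm(
  steps=[
    {"x": 0, "y": 0, "z": -0.03, "rx": 0, "ry": 0, "rz": 0, "claw": -1},
    {"x": 0, "y": 0, "z": -0.08, "rx": 0, "ry": 0, "rz": 0, "claw": -1},
    {"x": 0, "y": 0, "z": -0.13, "rx": 0, "ry": 0, "rz": 0, "claw": -1},
    {"x": 0, "y": 0, "z": -0.165, "rx": 0, "ry": 0, "rz": 0, "claw": -1},
    {"x": 0.006, "y": 0.028, "z": -0.165, "rx": 0, "ry": 0, "rz": 0, "claw": -1},
    {"x": 0.017, "y": 0.08, "z": -0.165, "rx": 0, "ry": 0, "rz": 0, "claw": -1},
    {"x": 0.028, "y": 0.131, "z": -0.165, "rx": 0, "ry": 0, "rz": 0, "claw": -1},
    {"x": 0.039, "y": 0.182, "z": -0.165, "rx": 0, "ry": 0, "rz": 0, "claw": -1},
    {"x": 0.05, "y": 0.233, "z": -0.165, "rx": 0, "ry": 0, "rz": 0, "claw": -1},
    {"x": 0.061, "y": 0.284, "z": -0.165, "rx": 0, "ry": 0, "rz": 0, "claw": -1},
    {"x": 0.067, "y": 0.311, "z": -0.165, "rx": 0, "ry": 0, "rz": 0, "claw": -1},
    {"x": 0.067, "y": 0.311, "z": -0.165, "rx": 0, "ry": 0, "rz": 0, "claw": -1},
  ],
)

```text
time: 12.38
tool_pos: [0.6501, 0.0015, 0.1482]
tool_rot: [3.14, 0.0, 0.782]
contact_force: [-2.2, -0.3, -1.5]
opening: 0.0476
grip_force: 20.0
```

step_arm(
  steps=[
    {"x": 0, "y": 0, "z": 0, "rx": 0, "ry": 0, "rz": 0, "claw": -1},
    {"x": 0, "y": 0, "z": 0, "rx": 0, "ry": 0, "rz": 0, "claw": -1},
  ],
)

```text
time: 12.55
tool_pos: [0.6463, 0.0052, 0.1489]
tool_rot: [-3.139, 0.001, 0.785]
contact_force: [-0.5, 0.5, -1.8]
opening: 0.0476
grip_force: 20.0
```

```bash
python3 -c "
from h import *
go((.6475,.0045,.15),(.6475,.0045,.0355))
p,d=read_camera('scene')
go((.6475,.0045,.15),(.6475,.0045,.0355))
cv2.imwrite('pics/s5.png',cv2.resize(p[130:330,210:410],None,fx=3,fy=3))"
```

```text
t 12.55 pos [0.6463 0.0052 0.1489] rot [-3.139e+00  1.000e-03  7.850e-01] open 0.0476 grip 19.999707341194153 rv [-0.003  0.002 -0.   ]
(0.6475, 0.0045, 0.15) -> [ 0.0004  0.0018 -0.0015]
(0.6475, 0.0045, 0.0355) -> [0.0007 0.0021 0.1511]
t 12.6 pos [0.6463 0.0056 0.1493] rot [-3.14e+00  1.00e-03  7.85e-01] open 0.0474 grip 19.99960094690323 rv [-0.002  0.001  0.001]
(0.6475, 0.0045, 0.15) -> [ 0.0001  0.0021 -0.0009]
(0.6475, 0.0045, 0.0355) -> [0.0003 0.0024 0.1518]
```

View pics/s5.png

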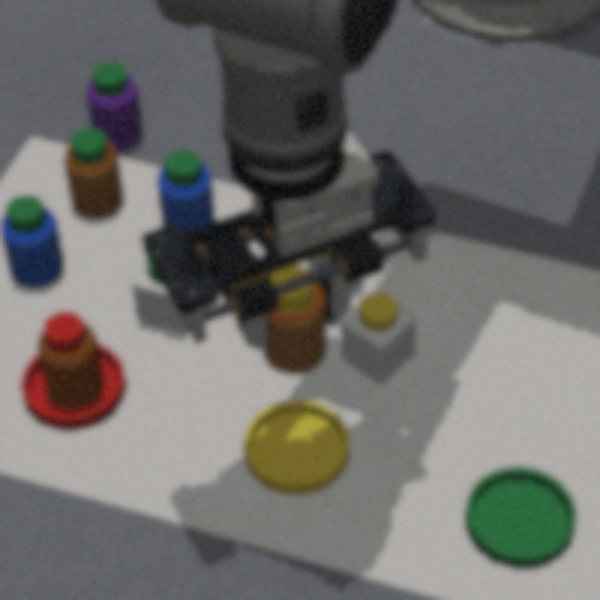

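The yellow jar hangs upright over the yellow dish (crop (297,447)); the pots are untouched. Lower it.

step_arm(
  steps=[
    {"x": 0, "y": 0.002, "z": 0.025, "rx": 0, "ry": 0, "rz": 0, "claw": -1},
    {"x": 0, "y": 0.002, "z": 0.05, "rx": 0, "ry": 0, "rz": 0, "claw": -1},
    {"x": 0, "y": 0.002, "z": 0.075, "rx": 0, "ry": 0, "rz": 0, "claw": -1},
    {"x": 0, "y": 0.002, "z": 0.1, "rx": 0, "ry": 0, "rz": 0, "claw": -1},
    {"x": 0, "y": 0.002, "z": 0.12, "rx": 0, "ry": 0, "rz": 0, "claw": -1},
    {"x": 0, "y": 0.002, "z": 0.135, "rx": 0, "ry": 0, "rz": 0, "claw": -1},
    {"x": 0, "y": 0.002, "z": 0.145, "rx": 0, "ry": 0, "rz": 0, "claw": -1},
    {"x": 0, "y": 0.002, "z": 0.152, "rx": 0, "ry": 0, "rz": 0, "claw": -1},
    {"x": 0, "y": 0.002, "z": 0.152, "rx": 0, "ry": 0, "rz": 0, "claw": -1},
    {"x": 0, "y": 0.002, "z": 0.152, "rx": 0, "ry": 0, "rz": 0, "claw": -1},
    {"x": 0, "y": 0.002, "z": 0.152, "rx": 0, "ry": 0, "rz": 0, "claw": -1},
  ],
)

```text
time: 13.52
tool_pos: [0.6491, 0.0036, 0.0368]
tool_rot: [3.14, -0.001, 0.785]
contact_force: [-0.3, -0.2, -1.7]
opening: 0.0475
grip_force: 20.0
```

step_arm(
  steps=[
    {"x": 0, "y": 0, "z": 0.003, "rx": 0, "ry": 0, "rz": 0, "claw": -1},
    {"x": 0, "y": 0, "z": 0.006, "rx": 0, "ry": 0, "rz": 0, "claw": -1},
    {"x": 0, "y": 0, "z": 0.0085, "rx": 0, "ry": 0, "rz": 0, "claw": -1},
    {"x": 0, "y": 0, "z": 0.0085, "rx": 0, "ry": 0, "rz": 0, "claw": -1},
    {"x": 0, "y": 0, "z": 0.0085, "rx": 0, "ry": 0, "rz": 0, "claw": -1},
  ],
)

```text
time: 13.93
tool_pos: [0.6488, 0.0035, 0.0305]
tool_rot: [3.141, -0.001, 0.785]
contact_force: [-0.9, 1.7, 5.3]
opening: 0.0477
grip_force: 20.0
```

Touching down (force +5 N). Release and rise.

step_arm(
  steps=[
    {"x": 0, "y": 0, "z": 0, "rx": 0, "ry": 0, "rz": 0, "claw": -0.1},
    {"x": 0, "y": 0, "z": 0, "rx": 0, "ry": 0, "rz": 0, "claw": 0.2},
    {"x": 0, "y": 0, "z": 0, "rx": 0, "ry": 0, "rz": 0, "claw": 1},
    {"x": 0, "y": 0, "z": 0, "rx": 0, "ry": 0, "rz": 0, "claw": 1},
    {"x": 0, "y": 0, "z": 0, "rx": 0, "ry": 0, "rz": 0, "claw": 1},
    {"x": 0, "y": 0, "z": 0, "rx": 0, "ry": 0, "rz": 0, "claw": 1},
    {"x": 0, "y": 0, "z": 0, "rx": 0, "ry": 0, "rz": 0, "claw": 1},
    {"x": 0, "y": 0, "z": 0, "rx": 0, "ry": 0, "rz": 0, "claw": 1},
    {"x": 0, "y": 0, "z": 0, "rx": 0, "ry": 0, "rz": 0, "claw": 1},
    {"x": 0, "y": 0, "z": 0, "rx": 0, "ry": 0, "rz": 0, "claw": 1},
  ],
)

```text
time: 14.77
tool_pos: [0.6485, 0.0036, 0.0294]
tool_rot: [3.142, 0.0, 0.785]
contact_force: [-0.4, 0.3, 1.0]
opening: 0.0917
grip_force: 0.0
```

step_arm(
  steps=[
    {"x": 0, "y": 0, "z": -0.02, "rx": 0, "ry": 0, "rz": 0, "claw": 1},
    {"x": 0, "y": 0, "z": -0.06, "rx": 0, "ry": 0, "rz": 0, "claw": 1},
    {"x": 0, "y": 0, "z": -0.11, "rx": 0, "ry": 0, "rz": 0, "claw": 1},
    {"x": 0, "y": 0, "z": -0.16, "rx": 0, "ry": 0, "rz": 0, "claw": 1},
    {"x": 0, "y": 0, "z": -0.2, "rx": 0, "ry": 0, "rz": 0, "claw": 1},
    {"x": 0, "y": 0, "z": -0.2, "rx": 0, "ry": 0, "rz": 0, "claw": 1},
    {"x": 0, "y": 0, "z": -0.2, "rx": 0, "ry": 0, "rz": 0, "claw": 1},
  ],
)

```text
time: 15.35
tool_pos: [0.6495, 0.0035, 0.1818]
tool_rot: [3.138, -0.003, 0.785]
contact_force: [-0.8, 0.5, -0.1]
opening: 0.092
grip_force: 0.0
```

```bash
python3 -c "
from h import *
p,d=read_camera('scene')
for k in('jg','b1','b2','pu'):print(k,cap('scene',p,d,*SC[k]))
print(cap('scene',p,d,309,256,.08,'y',12))
p,d=read_camera('top')
for k in('jg','b1','b2','pu'):print(k,cap('top',p,d,*TOP[k]))
go((.44,-.2615,.18))
cv2.imwrite('pics/s6.png',cv2.resize(read_camera('scene')[0][130:330,210:410],None,fx=3,fy=3))"
```

```text
jg (array([ 0.4436, -0.2589,  0.076 ]), 73, array([ 0.443 , -0.2592,  0.0754]))
b1 (array([ 0.4439, -0.171 ,  0.076 ]), 70, array([ 0.4425, -0.1717,  0.0745]))
b2 (array([ 0.5388, -0.2736,  0.076 ]), 69, array([ 0.5378, -0.2743,  0.0748]))
pu (array([ 0.3569, -0.2791,  0.076 ]), 58, array([ 0.3556, -0.2798,  0.0747]))
(array([6.441e-01, 6.000e-04, 8.000e-02]), 29, array([0.6442, 0.0007, 0.0802]))
jg (array([ 0.4392, -0.2622,  0.076 ]), 71, array([ 0.4392, -0.2622,  0.0763]))
b1 (array([ 0.4388, -0.1729,  0.076 ]), 77, array([ 0.4388, -0.173 ,  0.0754]))
b2 (array([ 0.5321, -0.2769,  0.076 ]), 76, array([ 0.532 , -0.2769,  0.0765]))
pu (array([ 0.3516, -0.2813,  0.076 ]), 78, array([ 0.3517, -0.2814,  0.0755]))
t 15.45 pos [0.6478 0.0037 0.1783] rot [-3.14e+00  1.00e-03  7.85e-01] open 0.0919 grip 0.0 rv [-0.002  0.002 -0.   ]
(0.44, -0.2615, 0.18) -> [-0.4459  0.0544 -0.0018]
```

View pics/s6.png

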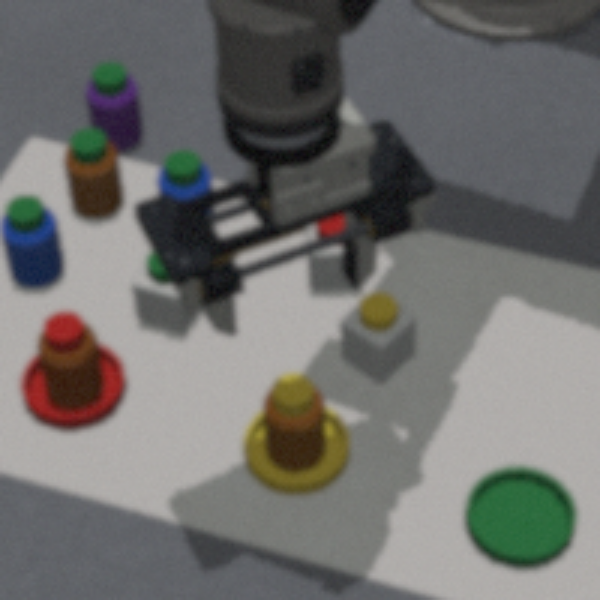

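The yellow jar stands in its dish (crop (297,445)); the amber green-capped jar (crop (93,175)) is still in place among the look-alikes. Go above it.

step_arm(
  steps=[
    {"x": -0.444, "y": 0.054, "z": 0, "rx": 0, "ry": 0, "rz": 0, "claw": 1},
    {"x": -0.444, "y": 0.054, "z": 0, "rx": 0, "ry": 0, "rz": 0, "claw": 1},
    {"x": -0.444, "y": 0.054, "z": 0, "rx": 0, "ry": 0, "rz": 0, "claw": 1},
    {"x": -0.444, "y": 0.054, "z": 0, "rx": 0, "ry": 0, "rz": 0, "claw": 1},
    {"x": -0.444, "y": 0.054, "z": 0, "rx": 0, "ry": 0, "rz": 0, "claw": 1},
    {"x": -0.444, "y": 0.054, "z": 0, "rx": 0, "ry": 0, "rz": 0, "claw": 1},
    {"x": -0.444, "y": 0.054, "z": 0, "rx": 0, "ry": 0, "rz": 0, "claw": 1},
    {"x": -0.444, "y": 0.054, "z": 0, "rx": 0, "ry": 0, "rz": 0, "claw": 1},
    {"x": -0.444, "y": 0.054, "z": 0, "rx": 0, "ry": 0, "rz": 0, "claw": 1},
    {"x": -0.444, "y": 0.054, "z": 0, "rx": 0, "ry": 0, "rz": 0, "claw": 1},
    {"x": -0.444, "y": 0.054, "z": 0, "rx": 0, "ry": 0, "rz": 0, "claw": 1},
    {"x": -0.444, "y": 0.054, "z": 0, "rx": 0, "ry": 0, "rz": 0, "claw": 1},
  ],
)

```text
time: 16.5
tool_pos: [0.442, -0.2592, 0.1788]
tool_rot: [-3.14, -0.0, 0.786]
contact_force: [0.6, 0.3, 0.0]
opening: 0.0917
grip_force: 0.0
```

```bash
python3 -c "
from h import *
p,d=read_camera('scene')
go((.441,-.2605,.0255))
cv2.imwrite('pics/s7.png',cv2.resize(p[100:260,170:370],None,fx=3,fy=3))"
```

```text
t 16.55 pos [ 0.4422 -0.259   0.1789] rot [-3.14  -0.     0.787] open 0.0916 grip 0.0 rv [-0.001 -0.     0.002]
(0.441, -0.2605, 0.0255) -> [-0.0026  0.0005  0.2045]
```

View pics/s7.png

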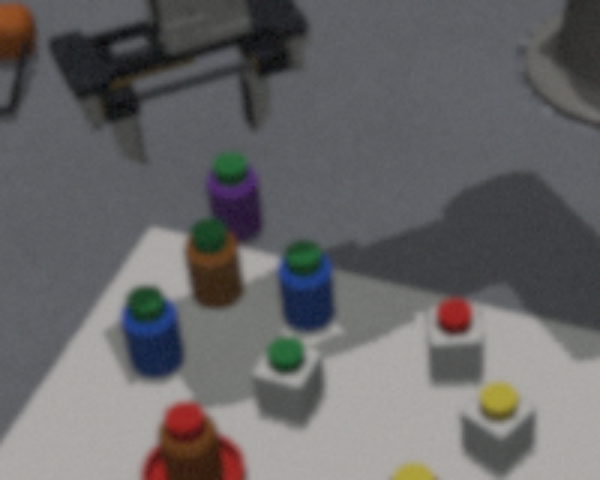

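The gripper hovers behind and above the group in the picture, as its height implies. The amber jar is at crop (213,265). Narrow the fingers slightly and descend.

step_arm(
  steps=[
    {"x": -0.002, "y": 0, "z": 0.03, "rx": 0, "ry": 0, "rz": 0, "claw": 0.7},
    {"x": -0.002, "y": 0, "z": 0.07, "rx": 0, "ry": 0, "rz": 0, "claw": 0.7},
    {"x": -0.002, "y": 0, "z": 0.11, "rx": 0, "ry": 0, "rz": 0, "claw": 0.7},
    {"x": -0.002, "y": 0, "z": 0.15, "rx": 0, "ry": 0, "rz": 0, "claw": 0.7},
    {"x": -0.002, "y": 0, "z": 0.18, "rx": 0, "ry": 0, "rz": 0, "claw": 0.7},
    {"x": -0.002, "y": 0, "z": 0.204, "rx": 0, "ry": 0, "rz": 0, "claw": 0.7},
    {"x": -0.002, "y": 0, "z": 0.204, "rx": 0, "ry": 0, "rz": 0, "claw": 0.7},
    {"x": -0.002, "y": 0, "z": 0.204, "rx": 0, "ry": 0, "rz": 0, "claw": -1},
    {"x": -0.002, "y": 0, "z": 0.204, "rx": 0, "ry": 0, "rz": 0, "claw": -1},
    {"x": -0.002, "y": 0, "z": 0.204, "rx": 0, "ry": 0, "rz": 0, "claw": -1},
    {"x": -0.002, "y": 0, "z": 0.204, "rx": 0, "ry": 0, "rz": 0, "claw": -1},
    {"x": -0.002, "y": 0, "z": 0.204, "rx": 0, "ry": 0, "rz": 0, "claw": -1},
  ],
  squeeze=20,
)

```text
time: 17.55
tool_pos: [0.441, -0.2617, 0.0275]
tool_rot: [3.14, -0.0, 0.785]
contact_force: [0.6, 0.1, 0.1]
opening: 0.0495
grip_force: 0.0
```

step_arm(
  steps=[
    {"x": 0, "y": 0, "z": 0, "rx": 0, "ry": 0, "rz": 0, "claw": -1},
    {"x": 0, "y": 0, "z": 0, "rx": 0, "ry": 0, "rz": 0, "claw": -1},
    {"x": 0, "y": 0, "z": 0, "rx": 0, "ry": 0, "rz": 0, "claw": -1},
    {"x": 0, "y": 0, "z": 0, "rx": 0, "ry": 0, "rz": 0, "claw": -1},
    {"x": 0, "y": 0, "z": 0, "rx": 0, "ry": 0, "rz": 0, "claw": -1},
  ],
)

```text
time: 17.97
tool_pos: [0.4411, -0.2618, 0.0274]
tool_rot: [3.14, -0.0, 0.785]
contact_force: [0.3, 0.8, 6.9]
opening: 0.0474
grip_force: 20.0
```

```bash
python3 -c "
from h import *
go((.441,-.2605,.15),(.656,.188,.15))"
```

```text
t 17.97 pos [ 0.4411 -0.2618  0.0274] rot [ 3.14  -0.     0.785] open 0.0474 grip 20.00381648540497 rv [ 0.003 -0.    -0.001]
(0.441, -0.2605, 0.15) -> [ 0.0013 -0.001  -0.1634]
(0.656, 0.188, 0.15) -> [ 0.6266 -0.2217 -0.1637]
```

step_arm(
  steps=[
    {"x": 0, "y": 0, "z": -0.03, "rx": 0, "ry": 0, "rz": 0, "claw": -1},
    {"x": 0, "y": 0, "z": -0.08, "rx": 0, "ry": 0, "rz": 0, "claw": -1},
    {"x": 0, "y": 0, "z": -0.13, "rx": 0, "ry": 0, "rz": 0, "claw": -1},
    {"x": 0, "y": 0, "z": -0.164, "rx": 0, "ry": 0, "rz": 0, "claw": -1},
    {"x": 0, "y": 0, "z": -0.164, "rx": 0, "ry": 0, "rz": 0, "claw": -1},
    {"x": 0.03, "y": -0.011, "z": -0.164, "rx": 0, "ry": 0, "rz": 0, "claw": -1},
    {"x": 0.08, "y": -0.028, "z": -0.164, "rx": 0, "ry": 0, "rz": 0, "claw": -1},
    {"x": 0.13, "y": -0.046, "z": -0.164, "rx": 0, "ry": 0, "rz": 0, "claw": -1},
    {"x": 0.18, "y": -0.064, "z": -0.164, "rx": 0, "ry": 0, "rz": 0, "claw": -1},
    {"x": 0.23, "y": -0.081, "z": -0.164, "rx": 0, "ry": 0, "rz": 0, "claw": -1},
    {"x": 0.28, "y": -0.099, "z": -0.164, "rx": 0, "ry": 0, "rz": 0, "claw": -1},
    {"x": 0.31, "y": -0.11, "z": -0.164, "rx": 0, "ry": 0, "rz": 0, "claw": -1},
  ],
)

```text
time: 18.97
tool_pos: [0.547, -0.0351, 0.1483]
tool_rot: [-3.14, 0.0, 0.786]
contact_force: [0.5, -0.5, -0.9]
opening: 0.0478
grip_force: 20.0
```

step_arm(
  steps=[
    {"x": 0.03, "y": -0.011, "z": 0, "rx": 0, "ry": 0, "rz": 0, "claw": -1},
    {"x": 0.08, "y": -0.028, "z": 0, "rx": 0, "ry": 0, "rz": 0, "claw": -1},
    {"x": 0.13, "y": -0.046, "z": 0, "rx": 0, "ry": 0, "rz": 0, "claw": -1},
    {"x": 0.18, "y": -0.064, "z": 0, "rx": 0, "ry": 0, "rz": 0, "claw": -1},
    {"x": 0.23, "y": -0.081, "z": 0, "rx": 0, "ry": 0, "rz": 0, "claw": -1},
    {"x": 0.28, "y": -0.099, "z": 0, "rx": 0, "ry": 0, "rz": 0, "claw": -1},
    {"x": 0.316, "y": -0.112, "z": 0, "rx": 0, "ry": 0, "rz": 0, "claw": -1},
    {"x": 0.316, "y": -0.112, "z": 0, "rx": 0, "ry": 0, "rz": 0, "claw": -1},
    {"x": 0.316, "y": -0.112, "z": 0, "rx": 0, "ry": 0, "rz": 0, "claw": -1},
    {"x": 0.316, "y": -0.112, "z": 0, "rx": 0, "ry": 0, "rz": 0, "claw": -1},
  ],
)

```text
time: 19.8
tool_pos: [0.6542, 0.1877, 0.1479]
tool_rot: [-3.14, 0.003, 0.785]
contact_force: [0.1, 0.2, -2.0]
opening: 0.0478
grip_force: 20.0
```

```bash
python3 -c "
from h import *
p,d=read_camera('scene')
go((.656,.188,.15),(.656,.188,.0365))
cv2.imwrite('pics/s8.png',cv2.resize(p[130:350,210:485],None,fx=2.5,fy=2.5))"
```

```text
t 19.85 pos [0.6543 0.1871 0.1484] rot [-3.141e+00  2.000e-03  7.840e-01] open 0.048 grip 19.99889463186264 rv [-0.001  0.003 -0.001]
(0.656, 0.188, 0.15) -> [ 0.0024  0.0007 -0.0022]
(0.656, 0.188, 0.0365) -> [0.0027 0.0009 0.1491]
```

View pics/s8.png

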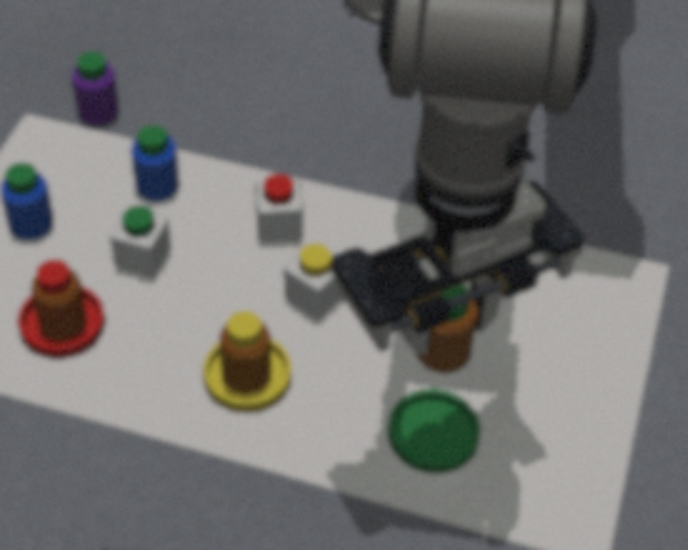

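The green jar hangs upright over the green dish (crop (434,430)); everything else is in place. Lower it to about 5 mm above the floor.

step_arm(
  steps=[
    {"x": 0.001, "y": 0.001, "z": 0.025, "rx": 0, "ry": 0, "rz": 0, "claw": -1},
    {"x": 0.001, "y": 0.001, "z": 0.05, "rx": 0, "ry": 0, "rz": 0, "claw": -1},
    {"x": 0.001, "y": 0.001, "z": 0.075, "rx": 0, "ry": 0, "rz": 0, "claw": -1},
    {"x": 0.001, "y": 0.001, "z": 0.1, "rx": 0, "ry": 0, "rz": 0, "claw": -1},
    {"x": 0.001, "y": 0.001, "z": 0.12, "rx": 0, "ry": 0, "rz": 0, "claw": -1},
    {"x": 0.001, "y": 0.001, "z": 0.135, "rx": 0, "ry": 0, "rz": 0, "claw": -1},
    {"x": 0.001, "y": 0.001, "z": 0.145, "rx": 0, "ry": 0, "rz": 0, "claw": -1},
    {"x": 0.001, "y": 0.001, "z": 0.15, "rx": 0, "ry": 0, "rz": 0, "claw": -1},
    {"x": 0.001, "y": 0.001, "z": 0.15, "rx": 0, "ry": 0, "rz": 0, "claw": -1},
    {"x": 0.001, "y": 0.001, "z": 0.15, "rx": 0, "ry": 0, "rz": 0, "claw": -1},
    {"x": 0.001, "y": 0.001, "z": 0.15, "rx": 0, "ry": 0, "rz": 0, "claw": -1},
  ],
)

```text
time: 20.77
tool_pos: [0.6568, 0.1882, 0.0381]
tool_rot: [3.14, -0.002, 0.785]
contact_force: [-0.8, -0.5, -2.3]
opening: 0.0477
grip_force: 20.0
```

step_arm(
  steps=[
    {"x": 0, "y": 0, "z": 0.003, "rx": 0, "ry": 0, "rz": 0, "claw": -1},
    {"x": 0, "y": 0, "z": 0.006, "rx": 0, "ry": 0, "rz": 0, "claw": -1},
    {"x": 0, "y": 0, "z": 0.009, "rx": 0, "ry": 0, "rz": 0, "claw": -1},
    {"x": 0, "y": 0, "z": 0.009, "rx": 0, "ry": 0, "rz": 0, "claw": -1},
    {"x": 0, "y": 0, "z": 0.009, "rx": 0, "ry": 0, "rz": 0, "claw": -1},
  ],
)

```text
time: 21.18
tool_pos: [0.6563, 0.1883, 0.0314]
tool_rot: [3.141, -0.001, 0.785]
contact_force: [-2.1, -0.8, 6.3]
opening: 0.0478
grip_force: 20.0
```

step_arm(
  steps=[
    {"x": 0, "y": 0, "z": 0, "rx": 0, "ry": 0, "rz": 0, "claw": -0.1},
    {"x": 0, "y": 0, "z": 0, "rx": 0, "ry": 0, "rz": 0, "claw": 0.2},
    {"x": 0, "y": 0, "z": 0, "rx": 0, "ry": 0, "rz": 0, "claw": 1},
    {"x": 0, "y": 0, "z": 0, "rx": 0, "ry": 0, "rz": 0, "claw": 1},
    {"x": 0, "y": 0, "z": 0, "rx": 0, "ry": 0, "rz": 0, "claw": 1},
    {"x": 0, "y": 0, "z": 0, "rx": 0, "ry": 0, "rz": 0, "claw": 1},
    {"x": 0, "y": 0, "z": 0, "rx": 0, "ry": 0, "rz": 0, "claw": 1},
    {"x": 0, "y": 0, "z": 0, "rx": 0, "ry": 0, "rz": 0, "claw": 1},
    {"x": 0, "y": 0, "z": 0, "rx": 0, "ry": 0, "rz": 0, "claw": 1},
    {"x": 0, "y": 0, "z": 0, "rx": 0, "ry": 0, "rz": 0, "claw": 1},
  ],
)

```text
time: 22.02
tool_pos: [0.6561, 0.1882, 0.0301]
tool_rot: [3.142, 0.0, 0.785]
contact_force: [-0.5, -0.3, -0.4]
opening: 0.0912
grip_force: 0.0
```

step_arm(
  steps=[
    {"x": 0, "y": 0, "z": -0.02, "rx": 0, "ry": 0, "rz": 0, "claw": 1},
    {"x": 0, "y": 0, "z": -0.06, "rx": 0, "ry": 0, "rz": 0, "claw": 1},
    {"x": 0, "y": 0, "z": -0.11, "rx": 0, "ry": 0, "rz": 0, "claw": 1},
    {"x": 0, "y": 0, "z": -0.16, "rx": 0, "ry": 0, "rz": 0, "claw": 1},
    {"x": 0, "y": 0, "z": -0.2, "rx": 0, "ry": 0, "rz": 0, "claw": 1},
    {"x": -0.05, "y": -0.05, "z": -0.25, "rx": 0, "ry": 0, "rz": 0, "claw": 1},
    {"x": -0.1, "y": -0.1, "z": -0.25, "rx": 0, "ry": 0, "rz": 0, "claw": 1},
    {"x": -0.15, "y": -0.15, "z": -0.25, "rx": 0, "ry": 0, "rz": 0, "claw": 1},
    {"x": -0.18, "y": -0.18, "z": -0.25, "rx": 0, "ry": 0, "rz": 0, "claw": 1},
    {"x": -0.18, "y": -0.18, "z": -0.25, "rx": 0, "ry": 0, "rz": 0, "claw": 1},
    {"x": -0.18, "y": -0.18, "z": -0.25, "rx": 0, "ry": 0, "rz": 0, "claw": 1},
    {"x": -0.18, "y": -0.18, "z": -0.25, "rx": 0, "ry": 0, "rz": 0, "claw": 1},
  ],
)

```text
time: 23.02
tool_pos: [0.4642, 0.1885, 0.2186]
tool_rot: [3.141, -0.001, 0.786]
contact_force: [0.4, -0.1, -0.3]
opening: 0.0923
grip_force: 0.0
```

```bash
python3 -c "
from h import *
p,d=read_camera('top');q,_=read_camera('scene')
for k,u,c in(('r',362,198,'r'),('y',301,199,'y'),('g',242,198,'g')): 
    R=p[u and 0:0]
for k in('pr','py','pg'):print(k,cap('top',p,d,*TOP[k]))
a=cv2.resize(p[170:280,200:420],None,fx=3.5,fy=3.5)[:,:680];b=cv2.resize(q[170:340,200:470],None,fx=2.2,fy=2.2)[:,:680]
cv2.imwrite('pics/a9.png',a);cv2.imwrite('pics/b9.png',b)
for k in 'ryg':
    u,v=TOP['d'+k][:2];blk=d[v-25:v+25,u-25:u+25]
    P=np.array([at('top',u-25+j,v-25+i,blk[i,j]) for i in range(50) for j in range(50) if blk[i,j]>0])
    m=P[:,2]>.07;print(k,P[m].mean(0).round(4),m.sum(),np.percentile(P[m][:,2],[5,95]).round(4))
go((0.6,0,.2))"
```

```text
Traceback (most recent call last):
ValueError: too many values to unpack (expected 3)
```

```bash
python3 -c "
from h import *
p,d=read_camera('top');q,_=read_camera('scene')
for k in('pr','py','pg'):print(k,cap('top',p,d,*TOP[k]))
cv2.imwrite('pics/b9.png',cv2.resize(q[130:350,200:470],None,fx=2.5,fy=2.5))
for k in 'ryg':
    u,v=TOP['d'+k][:2];blk=d[v-25:v+25,u-25:u+25]
    P=np.array([at('top',u-25+j,v-25+i,blk[i,j]) for i in range(50) for j in range(50) if blk[i,j]>0])
    m=(P[:,2]>.07)&(P[:,2]<.1);print(k,P[m].mean(0).round(4),m.sum(),np.percentile(P[m][:,2],[5,95]).round(4))"
```

```text
pr (array([ 0.4542, -0.0299,  0.064 ]), 59, array([ 0.4542, -0.0299,  0.0646]))
py (array([0.5334, 0.0343, 0.064 ]), 76, array([0.5334, 0.0343, 0.0639]))
pg (array([ 0.54  , -0.1474,  0.064 ]), 61, array([ 0.54  , -0.1474,  0.0642]))
r [ 0.6452 -0.1877  0.0802] 84 [0.072  0.0873]Traceback (most recent call last):
  File "<string>", line 8, in <module>
    P=np.array([at('top',u-25+j,v-25+i,blk[i,j]) for i in range(50) for j in range(50) if blk[i,j]>0])
                ~~^^^^^^^^^^^^^^^^^^^^^^^^^^^^^^
  File "h.py", line 11, in at
    R,t,r=ray(n,u,v);return R.T@(r*dep-t)
          ~~~^^^^^^^
  File "h.py", line 4, in ray
    c=camera_params(n);K=np.array([[c['fx'],0,c['cx']],[0,c['fy'],c['cy']],[0,0,1]])
ValueError: time passes only in moves, steps and waits
```

View pics/b9.png

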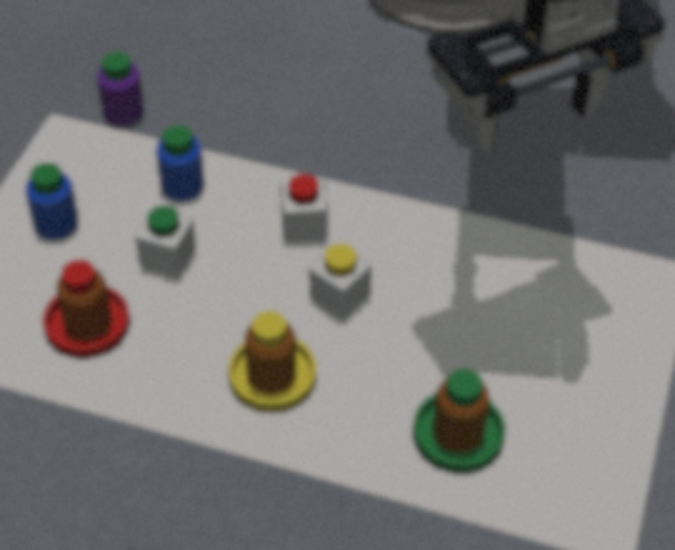

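All three jars stand upright and centred: red (85,320), yellow (272,370), green (459,428). The pots have not moved (within 0.3 mm), and the gripper is clear. Handing in.

```bash
python3 -c "
from cell import robot
print(robot.hand_in())"
```

```text
the job is handed in; nothing more can be done
None
```

I stood the red, yellow and green jars upright in their matching dishes in that order, starting from the lamp, left the pots and look-alikes alone, and handed the job in at about 23 s; the hand-in returned no verdict.

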